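# Latch a spring shutter open with an S-hook

### The job

Keep the plug cleaner's spring shutter open for servicing: take the orange-sleeved S-hook from its cradle, put its down-turned end through the small hole in the shutter's yellow tab, and use it to draw the shutter open until the up-turned end can be caught behind the steel keeper bar. Let go so that the hook alone holds the shutter open. The tab is thin and the hole has to be felt for: press and pull gently, never touch the shutter or tab with the gripper, and leave the other things on the bench alone.

Things in the scene. Friction and masses are not known exactly. Their poses are not given: they have to be found in the camera images.
- hook_mid (a point): Middle of the S-hook's orange sleeve (84 mm long, 12 x 12 mm section), where it is gripped; x runs along the sleeve to the down-turned end, z up, the hook lies in the x-z plane. 6 mm steel wire runs on straight from the sleeve to 59 mm either side, then bends: down at +x, up at -x, leg axes 70 mm from the middle. 70 g. It starts level in the cradle, sleeve axis 68 mm above the bench.
- hook_down_tip (a point): Centre of the round end (radius 3 mm) of the down-turned leg: 68 mm along +x and 40 mm below the sleeve's middle. The straight part of the leg runs from 10 to 40 mm below the sleeve axis, leaning in by 2 mm. Axes as hook_mid.
- hook_up_tip (a point): Centre of the round end (radius 3 mm) of the up-turned leg: 68 mm along -x and 17 mm above the sleeve's middle. The leg runs from 9 to 17 mm above the sleeve axis, leaning in by 2 mm. Axes as hook_mid.
- cradle: Fixed rest for the hook: black base 100 x 60 x 12 mm, origin under its centre, x along the hook. Two aluminium posts 32 mm either side of the middle, each 10 mm along x and 22 mm across, with U-notches open at the top (14 mm wide, floor 62 mm up, walls 8 mm). The middle of the sleeve is free to grip between the posts (54 mm apart); the hook lifts straight out.
- machine: Fixed black plug cleaner on a dark grey bed 150 (x) x 440 (y) x 12 mm; origin on the bench, bed from y -115 to +325 mm. Keeper bar at y -85; a deck 120 mm wide, y 115 to 230, top 100 mm high, carries the shutter over a dark blast port; behind it (y 230 to 325) a tower 212 mm high. Only the low bed lies between keeper and deck.
- keeper (a point): Middle of the keeper bar: steel, 8 mm diameter, along the machine's x, 148 mm above the bench, 82 mm clear between two red posts no higher than 152 mm. Axes as the machine. The up-turned leg must pass under the bar to its far side (machine -y), rise, and hook back on it.
- shutter: Aluminium shutter slide; origin on the pin of its yellow tab, level with the tab's top face (110 mm above the bench); axes as the machine. Shut, as at the start, the origin is at machine y = +129 mm. It slides only along machine y, opening towards -y by up to 55 mm against a spring (3 N shut, 6 N when 30 mm open); hung on the keeper it is about 30 mm open.
- tab_pin (a point): The tab's pin, same point and axes as shutter. The tab is a rigid level T-shaped plate, 4 mm thick, reaching to -y; its head is 66 (x) x 26 mm (y) with a through hole of 9.5 mm diameter in its middle, 50 mm from the pin. It is stiff on its pin and has been left askew, so the hole is 4 to 14 mm (0.08 to 0.28 rad) off the centre line in x, to one side or the other: neither side nor amount is measured.
- plug_a: Bystander: a standing spark plug, 22 mm wide, 61 mm high; origin under it.
- plug_b: Bystander: another standing spark plug, the same.
- cleaner: Bystander: blue can, 56 mm diameter, 150 mm high; origin under it.
- wrench: Bystander: wrench lying on the bench, about 180 mm long, between robot and machine.
- driver: Bystander: screwdriver lying on the bench, about 200 mm long.
- cup: Bystander: steel cup, 72 mm diameter, 60 mm high; origin under it.

How it is judged:
By the outcome, as a careful person would: the job done as asked, in the order asked, and still so for the second after the job is handed in, with the robot touching nothing.
It also fails if it takes over 61 s, if anything falls off the work surface, if the arm or the gripper's body presses on something with over 40 N, if the wrist force passes 120 N, or if a joint passes its speed limit or range.

### The arm

A 6-joint arm with a two-finger parallel gripper is mounted at the origin on the work surface. World frame = base frame: x ahead of the robot, y to its left, z up, the work surface at z = 0. Lengths are in m, angles in degrees, forces in N, time in s.
With the tool pointing down it reaches from about 0.425 to 0.95 m from the base axis. Payload 14.7 kg.
Tool frame: the origin (TCP) lies at the very end of the fingers, on their centre line; the grasp point (between the pads) lies 19 mm behind it; z points along the fingers, y is the direction in which the jaws open and shut (so a half turn about z gives the same grasp; the last joint's range is limited). The gripper opens to 85 mm and grips with 20 to 120 N. Pads are 22 mm wide; open, the fingers measure 114 mm over their backs; the gripper's body (76 mm by 85 mm) begins 54 mm behind the grasp point. The pads swing forward as they close: fully open they stand 13 mm farther back than shut.
Start: joints at [-75.608, 27.513, 91.461, -0, 61.026, -2.67], TCP at [0.191, -0.621, 0.231] pointing down, gripper open.
Joint ranges: [-157.49, 157.49], [-46.99, 117.5], [13.45, 153.17], [-89.5, 269.5], [5.16, 153.95], [-167.48, 167.48]. Speed limits (degrees/s): [108.29, 108.29, 136.94, 172.46, 172.46, 172.46].

### API

Orientations are given as [roll, pitch, yaw] about the fixed x, y, z axes, in that order (R = Rz(yaw) Ry(pitch) Rx(roll)).
In Python, from plant import ctrl, fingers, planner, cams, finder gives the robot as it stands. Calls block until the motion is done:
- ctrl.goto(position, orientation): joint-space move of the TCP to a pose.
- ctrl.move_straight(position, orientation=None, speed=0.15): straight line of the TCP; orientation=None keeps the orientation; speed is the mean speed in m/s.
- ctrl.goto_joints(angles): joint-space move.
- fingers.grip(opening, f_grip=None): opening from 0.0 (shut) to 1.0 (fully open); f_grip is the grip in N (None keeps the last); returns when the fingers have stopped.
- ctrl.pause(seconds).
- planner.inverse_kinematics(position, orientation): joint angles nearest the present ones, or None.
- ctrl.state(): the state.
- cams.read_camera(name): name is "side" or "top" or "wrist"; returns a dict with "frame" (480x640x3 uint8, red, green, blue), "fx", "fy", "cx", "cy" (pixels), "position" and "attitude" of the camera in the world; the wrist camera has in their place "T_tool_cam" (4x4, takes a point from camera to tool coordinates, whose origin is the TCP and whose axes are the flange's). Camera axes: x right, y up, looking along -z (the intrinsics and any distortion apply to the point x, -y, -z); pixel columns grow to the right and rows downward; lengths in m; the calibration is good to about 2 mm. A picture is of the moment at which its call begins: read the wrist's pose just before it. There is no depth.
A pose or a line that the arm cannot do raises ctrl.IKError and nothing moves.
- ctrl.finish_job(): hands the job in, once; it reports no verdict.
Trained networks look in a picture, given as the dict that the camera call returned (one of the last four; its "shot" number tells which), for a name from the list of things; names that differ only in an ending like _2 or _b are one class to them, and where a whole thing is asked for, a point or a joint stands for the part that bears it (a point fixed in the world has none). Each returns a list of dicts, best first, with "score" (0 to 1); they miss things now and then, are a little off and sometimes report something else, mostly with a low value. They report only what shows in the picture. A call takes as long as a camera call.
- finder.trace(thing, picture): "region" (480x640 bool, what is visible of it) and "bbox" ([left, top, right, bottom] in pixels, round what is visible of it).
- finder.tip_of(thing, picture): "xy" ([column, row] in pixels: a listed point, or the origin of a listed thing).
The state is a dict: "time_s": time; "joint_pos": joint angles; "joint_vel": joint speeds; "joint_torque": joint torques, N m; "position": TCP position; "eef_rot": TCP orientation; "ft_force": force on the tool from outside, world axes, zero at the start; "wrist_torque": the same for the moment, N m; "finger_gap": opening from 0.0 (shut) to 1.0 (fully open).
Only numpy, scipy, OpenCV 4.12 (cv2) and the standard library are available. Lean on these libraries where they do the work, as an engineer would, in place of code of your own. Each camera call takes 0.05 s, during which the arm holds its last target. There are 200 camera calls.

## Working session

There is one attempt and no reset: what is moved stays moved. The work goes in short steps, each a Python script; the robot and the scene stay as the last script left them, time stands still between calls to the robot, and variables do not carry over. Pictures are saved under pics/ and viewed, about 8 in all and at most 12, crops included, and the job is handed in when it is done.

```bash
ls; mkdir -p pics
cat > h.py <<'E'
import numpy as np, cv2
from scipy.spatial.transform import Rotation as R
from plant import ctrl, fingers, planner, cams, finder
def rot(o): return R.from_euler('xyz',o,degrees=True).as_matrix()
def shoot(name,save=None):
    s=ctrl.state(); p=cams.read_camera(name)
    if name=='wrist':
        T=np.eye(4);T[:3,:3]=rot(s['eef_rot']);T[:3,3]=s['position'];T=T@np.array(p['T_tool_cam']);p['Rm'],p['o']=T[:3,:3],T[:3,3]
    else:
        a=np.array(p['attitude'],float); p['Rm']=a if a.shape==(3,3) else rot(a); p['o']=np.array(p['position'])
    if save: cv2.imwrite('pics/'+save,p['frame'][:,:,::-1])
    return p
def ray(p,uv):
    d=np.array([(uv[0]-p['cx'])/p['fx'],-(uv[1]-p['cy'])/p['fy'],-1.]); d=p['Rm']@d; return p['o'],d/np.linalg.norm(d)
def at_z(p,uv,z):
    o,d=ray(p,uv); return o+d*(z-o[2])/d[2]
def proj(p,X):
    c=p['Rm'].T@(np.array(X)-p['o']); return p['cx']+p['fx']*c[0]/-c[2], p['cy']-p['fy']*c[1]/-c[2]
def tri(rays):
    A=0;b=0
    for o,d in rays:
        M=np.eye(3)-np.outer(d,d);A=A+M;b=b+M@o
    return np.linalg.solve(A,b)
E
cat > a.py <<'E'
from h import *
s=ctrl.state();print({k:np.round(v,3) for k,v in s.items()})
P={n:shoot(n,n+'0.png') for n in('top','side')}
for n,p in P.items():
    print(n,{k:(np.round(v,4).tolist() if not isinstance(v,str) else v) for k,v in p.items() if k!='frame' and k!='Rm'})
    for t in ['hook_mid','hook_down_tip','hook_up_tip','keeper','tab_pin','cradle','machine','plug_a','cleaner','wrench','driver','cup']:
        try:
            for f in finder.tip_of(t,p)[:2]: print(n,t,round(f['score'],2),np.round(f['xy'],1))
        except Exception as e: print(t,e)
cv2.imwrite('pics/both.png',np.hstack([P['top']['frame'],P['side']['frame']])[:,:,::-1])
E
python3 a.py
```

```text
pics
{'time_s': np.float64(0.0), 'joint_pos': array([-7.5608e+01,  2.7547e+01,  9.1496e+01, -2.0000e-03,  6.1028e+01,
       -2.6710e+00]), 'joint_vel': array([-0.067,  0.082,  0.082, -0.09 , -0.102,  0.034]), 'joint_torque': array([ 3.0000e-03, -9.5065e+01, -4.3018e+01,  0.0000e+00,  1.2000e-02,
       -0.0000e+00]), 'position': array([ 0.191, -0.621,  0.231]), 'eef_rot': array([-1.79929e+02, -1.00000e-03,  1.70640e+01]), 'ft_force': array([ 0.88 , -0.322, -0.524]), 'wrist_torque': array([-0.067, -0.03 , -0.011]), 'finger_gap': np.float64(1.0)}
top {'fx': 462.216, 'fy': 462.216, 'cx': 323.8427, 'cy': 244.1715, 'position': [0.4395, -0.0375, 1.2286], 'attitude': [5.4638, -0.2906, -90.5821], 'shot': 1, 'o': [0.4395, -0.0375, 1.2286]}
top hook_mid 0.72 [418.  270.7]
top hook_down_tip 0.57 [390.9 262.9]
top hook_up_tip 0.82 [445.2 277.8]
top keeper 0.75 [320.7 233.9]
top tab_pin 0.68 [413.9 272.2]
top tab_pin 0.56 [229.  243.5]
top cradle 0.92 [411.4 272.6]
top machine 0.89 [291.8 242.7]
top plug_a 0.6 [344.7 157. ]
top plug_a 0.48 [377.7 177.6]
top cleaner 0.76 [474.  203.7]
top cleaner 0.18 [179.5 331.7]
top wrench 0.56 [287.7 318.6]
top driver 0.9 [177.2 328.3]
top cup 0.76 [301.3 159.3]
side {'fx': 486.3108, 'fy': 486.3108, 'cx': 321.8628, 'cy': 240.9506, 'position': [0.3522, -0.8814, 0.7704], 'attitude': [52.6548, 0.0166, -13.5573], 'shot': 2, 'o': [0.3522, -0.8814, 0.7704]}
side hook_mid 0.64 [314.5 340.1]
side hook_down_tip 0.62 [319.6 325.2]
side hook_down_tip 0.19 [315.6 255.1]
side hook_up_tip 0.63 [308.9 361. ]
side keeper 0.88 [326.2 226.8]
side tab_pin 0.79 [300.7 191.7]
side tab_pin 0.41 [298.8 192. ]
side cradle 0.66 [418.4 310.6]
side cradle 0.63 [312.1 363.9]
side machine 0.81 [313.9 253.4]
side plug_a 0.64 [426.6 280.3]
side plug_a 0.37 [319.8 323.4]
side wrench 0.76 [234.8 261.5]
side driver 0.75 [214.7 204.3]
side cup 0.55 [405.8 250.8]
```

```bash
cat > b.py <<'E'
from h import *
P={n:shoot(n) for n in('top','side')}
D=dict(hook_mid=((418,270.7),(314.5,340.1),.068),down=((390.9,262.9),(319.6,325.2),.028),up=((445.2,277.8),(308.9,361),.085),keeper=((320.7,233.9),(326.2,226.8),.148),pin=((229,243.5),(300.7,191.7),.110),mach=((291.8,242.7),(313.9,253.4),0),
plug=((344.7,157),(426.6,280.3),0),plugb=((377.7,177.6),None,0),can=((474,203.7),None,0),cup=((301.3,159.3),(405.8,250.8),0),wr=((287.7,318.6),(234.8,261.5),0),drv=((177.2,328.3),(214.7,204.3),0))
for k,(a,b,z) in D.items():
    print(k,np.round(at_z(P['top'],a,z),4), *( [np.round(at_z(P['side'],b,z),4),np.round(tri([ray(P['top'],a),ray(P['side'],b)]),4)] if b else []))
E
python3 b.py
```

```text
hook_mid [ 0.4812 -0.2803  0.068 ] [ 0.4823 -0.2818  0.068 ] [ 0.4819 -0.2806  0.0667]
down [ 0.5036 -0.2187  0.028 ] [ 0.5087 -0.2113  0.028 ] [ 0.5052 -0.2179  0.0354]
up [ 0.4624 -0.3435  0.085 ] [ 0.459  -0.3405  0.085 ] [ 0.4605 -0.3426  0.0874]
keeper [ 0.5672 -0.0369  0.148 ] [ 0.5644 -0.0409  0.148 ] [ 0.5665 -0.0367  0.1449]
pin [0.5503 0.1861 0.11  ] [0.5509 0.1766 0.11  ] [0.5519 0.1873 0.1033]
mach [0.5617 0.0406 0.    ] [0.5569 0.0545 0.    ] [0.5572 0.0403 0.0116]
plug [ 0.7946 -0.1041  0.    ] [ 0.7931 -0.1068  0.    ] [ 0.795  -0.1041 -0.0026]
plugb [ 0.7367 -0.1927  0.    ]
can [ 0.6627 -0.451   0.    ]
cup [0.7892 0.014  0.    ] [0.7865 0.0099 0.    ] [ 0.7895  0.0143 -0.0038]
wr [0.3613 0.0521 0.    ] [0.3595 0.0693 0.    ] [0.3608 0.0511 0.0145]
drv [0.3392 0.3416 0.    ] [0.3278 0.3433 0.    ] [3.335e-01 3.419e-01 2.000e-04]
```

View pics/top0.png

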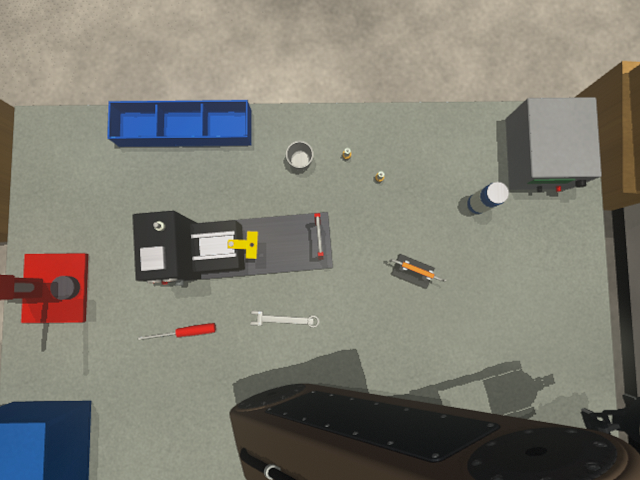

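View pics/side0.png

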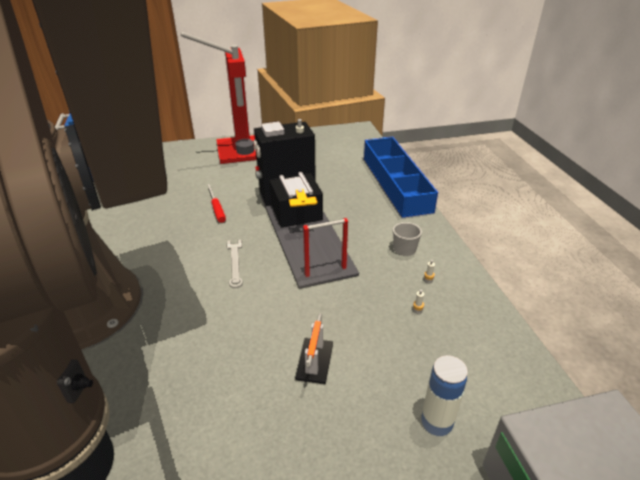

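Top view: tower left, yellow tab at (250,245), keeper at (319,236), hook in the cradle at (418,270). The side view agrees: keeper (326,227), tab (302,198), hook (315,340). Next is a closer look at the hook from above.

```bash
cat > c.py <<'E'
from h import *
ctrl.goto([.482,-.281,.20],[180,0,70.3])
ctrl.pause(.2)
p=shoot('wrist','w1.png'); print(np.round(p['T_tool_cam'],4).tolist(),p['fx'],p['cx'],p['cy'],p.keys())
for t,z in (('hook_mid',.068),('hook_down_tip',.028),('hook_up_tip',.085),('cradle',0)):
    for f in finder.tip_of(t,p)[:2]: print(t,round(f['score'],2),np.round(f['xy'],1),np.round(at_z(p,f['xy'],z),4))
s=ctrl.state();print(s['time_s'],s['position'],s['eef_rot'],s['joint_pos'],s['ft_force'])
E
python3 c.py
```

```text
[[-0.0003, 0.9445, 0.3286, 0.0858], [1.0, 0.0005, -0.0003, -0.0006], [-0.0004, 0.3286, -0.9445, -0.1416], [0.0, 0.0, 0.0, 1.0]] 380.3938979211925 317.8304438440427 244.27088969208612 dict_keys(['frame', 'fx', 'fy', 'cx', 'cy', 'T_tool_cam', 'shot', 'Rm', 'o'])
hook_mid 0.93 [319.4 228.9] [ 0.4833 -0.2794  0.068 ]
hook_down_tip 0.65 [319.9 131.2] [ 0.507 -0.215  0.028]
hook_up_tip 0.77 [313.4 316.6] [ 0.457  -0.3389  0.085 ]
cradle 0.56 [320.6 204.1] [ 0.4857 -0.2769  0.    ]
3.5 [ 0.4819039  -0.28117974  0.19997792] [-1.79997914e+02 -9.76677250e-05  7.02766509e+01] [-3.33754108e+01  2.22130938e+01  1.05613403e+02 -5.03297116e-04
  5.21755540e+01 -1.36517530e+01] [ 0.71143687 -0.24968026  0.66230167]
```

View pics/w1.png

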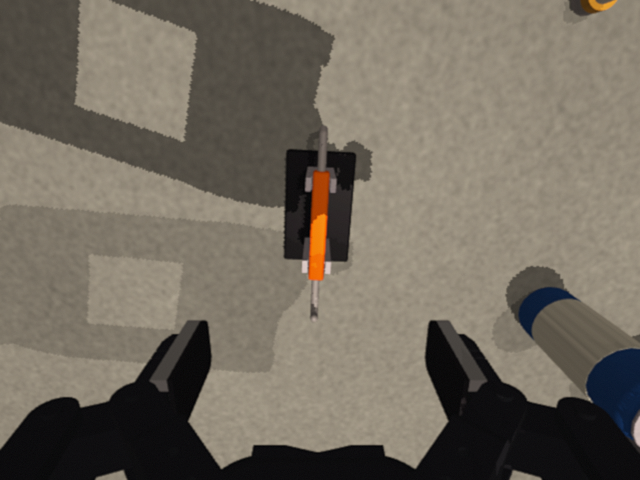

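Hook in view: down end (320,131), up end (313,317), sleeve centre (319,229). That gives yaw ≈68°, and the mid-point is (0.483, -0.279). Grasping now.

```bash
cat > d.py <<'E'
from h import *
o=[180,0,68]; m=[.483,-.279]
ctrl.move_straight(m+[.10],o,.15)
ctrl.move_straight(m+[.050],o,.08)
fingers.grip(0.0,60)
s=ctrl.state();print(s['time_s'],s['finger_gap'],s['ft_force'])
ctrl.move_straight(m+[.20],o,.12)
ctrl.pause(.1)
s=ctrl.state();print(s['time_s'],s['finger_gap'],s['ft_force'])
p=shoot('wrist','w2.png')
for t in ('hook_mid','hook_down_tip','hook_up_tip'):
    for f in finder.tip_of(t,p)[:2]: print(t,round(f['score'],2),np.round(f['xy'],1))
ctrl.move_straight([.560,.057,.19],[180,0,94],.2); ctrl.pause(.2)
p=shoot('wrist','w3.png')
for t in ('hook_mid','hook_down_tip','hook_up_tip','tab_pin','keeper'):
    for f in finder.tip_of(t,p)[:2]: print(t,round(f['score'],2),np.round(f['xy'],1),np.round(at_z(p,f['xy'],.11),4))
s=ctrl.state();print(s['time_s'],s['finger_gap'],s['position'],s['eef_rot'],s['ft_force'])
E
python3 d.py
```

```text
5.7583 0.1246262760666378 [-0.82120304  0.44424532  5.16788212]
7.2583 0.125544380450772 [ 0.47493101 -0.218085   -0.01880648]
hook_mid 0.64 [317.7 345.8]
hook_down_tip 0.87 [319.8 154.3]
hook_up_tip 0.71 [319. 154.]
hook_up_tip 0.63 [317.9 209.5]
hook_mid 0.63 [318.1 345.8] [ 0.5645 -0.0077  0.11  ]
hook_down_tip 0.69 [556.3 268.3] [0.7105 0.0595 0.11  ]
hook_down_tip 0.61 [314.8 152.7] [0.5538 0.1202 0.11  ]
hook_up_tip 0.41 [460.9 438.6] [ 0.677  -0.0815  0.11  ]
tab_pin 0.75 [314.7  29.6] [0.5496 0.1821 0.11  ]
9.8333 0.12533013940816795 [0.55999275 0.05695065 0.18998543] [-1.79998328e+02  3.95438568e-04  9.39973180e+01] [ 0.46450831  0.23621561 -0.18217888]
```

View pics/w3.png

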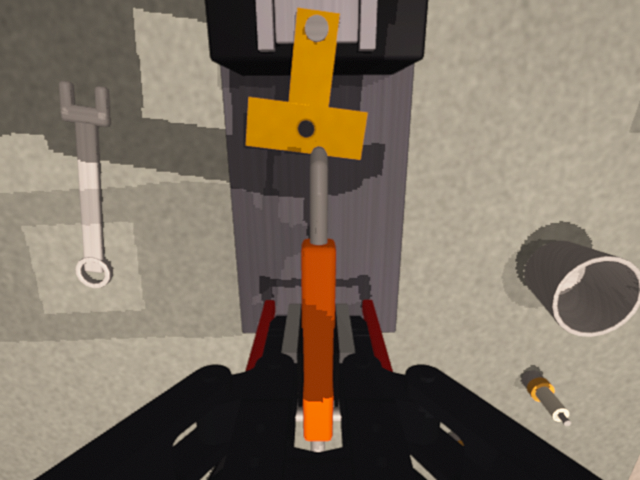

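Both ends of the problem are visible: hole at (306,129), pin (316,28), hook's forward bend at (319,150), sleeve straight along the tool axis. I'll measure the hole and the hook in this same camera.

```bash
cat > e.py <<'E'
from h import *
p=shoot('wrist'); s=ctrl.state(); im=p['frame']; hsv=cv2.cvtColor(im,cv2.COLOR_RGB2HSV)
Rt=rot(s['eef_rot']);tp=np.array(s['position'])
tool=lambda X:np.round((Rt.T@(X-tp))*1e3,1)
def hole():
    roi=hsv[112:146,285:330]; d=(roi[:,:,2]<75).astype(np.uint8)
    n,l,st,c=cv2.connectedComponentsWithStats(d); 
    return [(c[i]+[285,112],st[i].tolist()) for i in range(1,n)]
for c,st in hole(): print('hole',np.round(c,1),st[2:],np.round(at_z(p,c,.11),4),tool(at_z(p,c,.11)))
m=cv2.inRange(hsv,(2,160,60),(13,255,255)); ys,xs=np.nonzero(m[230:460]); ys+=230
for r in (ys.min(),245,300,380,ys.max()):
    x=xs[ys==r]; print('orange',r,x.min(),x.max(),tool(at_z(p,((x.min()+x.max())/2,r),.214)))
g=im[140:245,310:330].mean(2); 
for r in (150,154,160,180,200,230): print(r,im[r,304:334].mean(1).astype(int).tolist())
print('col319',im[138:170,319].tolist())
X=lambda x,z:tuple(np.round(proj(p,tp+Rt@np.array([x/1e3,0,z/1e3])),1))
print('pred bend outer',X(73,-8),X(70,-15),'tip',X(68,22),'outer leg',X(73,0),X(71,22),'bendtop wire',X(59,-21),'sleeve ends',X(42,-24),X(-42,-24))
E
python3 e.py
```

```text
hole [305.8 129.2] [16, 16, 192] [0.5478 0.133  0.11  ] [76.7 -6.8 80. ]
orange 239 305 331 [ 46.8  -0.1 -24. ]
orange 245 302 334 [ 44.7  -0.1 -24. ]
orange 300 302 334 [ 24.6  -0.1 -24. ]
orange 380 304 332 [ -8.8  -0.1 -24. ]
orange 440 307 329 [-37.7  -0.1 -24. ]
150 [111, 111, 110, 112, 111, 112, 112, 112, 101, 87, 86, 92, 98, 99, 100, 101, 101, 101, 97, 94, 97, 110, 113, 112, 111, 110, 110, 111, 109, 110]
154 [56, 60, 63, 66, 72, 76, 81, 79, 79, 83, 89, 92, 96, 98, 99, 99, 101, 99, 98, 98, 93, 91, 93, 110, 112, 112, 111, 111, 110, 111]
160 [52, 51, 53, 53, 52, 55, 66, 76, 81, 85, 90, 94, 99, 101, 103, 105, 103, 103, 99, 98, 95, 92, 86, 69, 54, 51, 52, 52, 53, 51]
180 [51, 51, 53, 52, 52, 59, 76, 89, 97, 103, 110, 115, 120, 126, 132, 133, 129, 125, 122, 117, 112, 107, 99, 78, 59, 50, 50, 51, 52, 51]
200 [56, 52, 52, 50, 53, 59, 75, 88, 97, 104, 109, 114, 119, 124, 127, 128, 127, 124, 121, 117, 112, 106, 97, 90, 89, 94, 93, 96, 96, 95]
230 [82, 78, 57, 39, 38, 47, 71, 88, 98, 105, 107, 103, 113, 122, 125, 125, 126, 122, 119, 115, 111, 106, 95, 87, 91, 95, 94, 95, 96, 97]
col319 [
[... 168 characters left out ...]
0, 99, 94], [110, 100, 93], [110, 99, 92], [110, 99, 92], [110, 99, 92], [109, 98, 90], [111, 100, 94], [109, 100, 92], [110, 99, 92], [109, 99, 91], [109, 98, 91], [115, 105, 97], [121, 109, 101], [125, 113, 106], [130, 117, 109], [136, 125, 115], [141, 128, 120], [142, 129, 121], [142, 129, 122], [143, 129, 122], [142, 129, 122]]
pred bend outer (np.float64(318.2), np.float64(151.7)) (np.float64(318.2), np.float64(163.2)) tip (np.float64(318.1), np.float64(156.8)) outer leg (np.float64(318.1), np.float64(149.5)) (np.float64(318.1), np.float64(149.5)) bendtop wire (np.float64(318.2), np.float64(200.1)) sleeve ends (np.float64(318.2), np.float64(252.7)) (np.float64(318.2), np.float64(448.3))
```

```bash
cat > f.py <<'E'
from h import *
from scipy.optimize import least_squares
p=shoot('wrist','w4.png'); s=ctrl.state()
Rt=rot(s['eef_rot']);tp=np.array(s['position'])
def row(x,z): return proj(p,tp+Rt@np.array([x/1e3,0,z/1e3]))[1]
def H(v,x,u):  # hook coords x,u(up) -> tool
    x0,z0,a=v; c,sn=np.cos(a),np.sin(a); return x0+c*x-sn*u, z0-(sn*x+c*u)
def res(v):
    leg=min(row(*H(v,73-(i-10)*2/30,-i)) for i in range(10,41,5))
    leg=min(leg,row(*H(v,71,-40)),row(*H(v,68,-43)))
    f=min(row(*H(v,42,-6)),row(*H(v,42,6)))
    return [leg-146.3, f-238.5, row(*H(v,-42,6))-440.5]
for free in (0,1):
    g=(lambda w:res([w[0],w[1],w[2] if free else 0]))
    r=least_squares(g,[0,-18,0.]); print(r.x,np.round(r.fun,2)); v=[r.x[0],r.x[1],r.x[2]*free]
    print('tip tool',H(v,68,-40), 'leg@tab x', H(v,69.5,-17))
im=p['frame'][:,:,::-1]; a=cv2.resize(im[100:260,240:400],(640,640)); 
b=cv2.resize(im[380:480,270:370],(640,640)); cv2.imwrite('pics/crop.png',cv2.resize(np.hstack([a,b]),(800,400)))
E
python3 f.py
```

```text
[  0.50273043 -14.94551206   0.        ] [ 1.22 -1.51  0.52]
tip tool (np.float64(68.50273043343282), np.float64(25.054487936905854)) leg@tab x (np.float64(70.00273043343282), np.float64(2.054487936905854))
[  0.24542838 -15.32477188   0.02394317] [ 0.  0. -0.]
tip tool (np.float64(69.18357333788852), np.float64(23.03578299378585)) leg@tab x (np.float64(70.13250305273111), np.float64(0.006464020001825332))
```

View pics/crop.png

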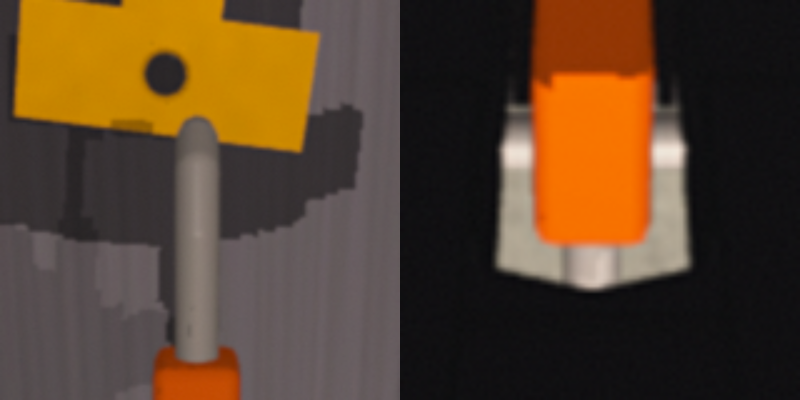

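Crop: the hole is at about (306,129) full-frame and clear of the bend. The pin-to-hole distance is 49 mm (50 expected), and the hole is ~5 mm to the -x side. I'll go just above the hole and check tip against hole.

```bash
cat > g.py <<'E'
from h import *
ctrl.move_straight([.5524,.0644,.145],[180,0,94],.1); ctrl.pause(.2)
p=shoot('wrist','w5.png'); s=ctrl.state();print(s['time_s'],s['position'],s['ft_force'])
Rt=rot(s['eef_rot']);tp=np.array(s['position'])
X=lambda x,y,z:np.round(proj(p,tp+Rt@np.array([x,y,z])/1e3),1)
print('tip',X(68.5,.3,24),'front',X(71.5,.3,24),'predicted hole',proj(p,[.5478,.133,.11]))
q=np.array(proj(p,[.5478,.133,.11])).astype(int); a=p['frame'][max(q[1]-60,0):q[1]+60,q[0]-60:q[0]+60,::-1]
print(q,a.shape); cv2.imwrite('pics/crop5.png',cv2.resize(a,None,fx=5,fy=5,interpolation=cv2.INTER_NEAREST))
E
python3 g.py
```

```text
10.7917 [0.55283526 0.06435677 0.14556395] [-0.03940666  0.04114389  0.88626243]
tip [318.5 155. ] front [318.5 147.8] predicted hole (np.float64(317.2175168056957), np.float64(151.5548005273917))
[317 151] (120, 120, 3)
```

View pics/crop5.png

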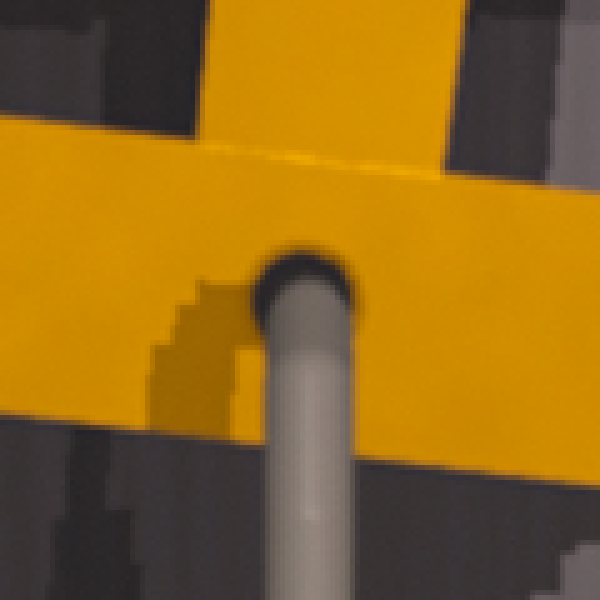

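The tip is over the hole: hole centre ≈(317.9,150.6), leg column ≈319, a lateral error of only about 0.4 mm. I'll shift by that and lower under a force guard.

```bash
cat > i.py <<'E'
from h import *
o=[180,0,94]; c=np.cos(np.radians(94));n=np.sin(np.radians(94))
ex=np.array([c,n]);ey=np.array([n,-c])
xy=np.array([.55284,.06436])-.0004*ey
ctrl.move_straight([*xy,.1445],o,.05);ctrl.pause(.3)
f0=np.mean([ctrl.state()['ft_force'] for _ in range(3)],0);print('f0',f0)
z=.1445
while z>.1035:
    z-=.002
    sh=-.001*np.clip((.132-z)/.012,0,1)
    ctrl.move_straight([*(xy+sh*ex),z],o,.03)
    s=ctrl.state();f=np.array(s['ft_force'])-f0
    print(round(z,4),np.round(np.array(s['position'])*1e3,1),np.round(f,1))
    if f[2]>3.5 or np.hypot(f[0],f[1])>4: print('STOP');ctrl.move_straight([*xy,z+.002],o,.03);break
print(ctrl.state()['time_s'])
E
python3 i.py
```

```text
f0 [-0.15034707  0.39786429 -1.05790829]
0.1425 [552.3  64.4 142.3] [ 0.9 -0.3 -0.2]
0.1405 [552.3  64.3 140.4] [-1.2 -0.7  0.8]
0.1385 [552.4  64.3 138.4] [-0.1  0.2  0.5]
0.1365 [552.3  64.3 136.4] [ 0.3 -0.6  0.3]
0.1345 [552.4  64.3 134.4] [ 0.  -0.4  0.4]
0.1325 [552.3  64.3 132.4] [-0.1 -0.2 -0.4]
0.1305 [552.4  64.2 130.4] [ 1.  -0.2  0.3]
0.1285 [552.4  64.  128.3] [-0.4 -0.6  0. ]
0.1265 [552.4  63.9 126.4] [ 0.6 -0.4 -0.3]
0.1245 [552.4  63.7 124.4] [-0.1 -0.5  0.4]
0.1225 [552.4  63.5 122.4] [-0.3 -0.4  0.3]
0.1205 [552.4  63.4 120.4] [ 0.7 -0.4 -0.2]
0.1185 [552.4  63.3 118.4] [-0.  -0.5 -0.5]
0.1165 [552.4  63.3 116.3] [ 0.5 -0.4  0.1]
0.1145 [552.4  63.3 114.4] [ 1.  -0.2  0.7]
0.1125 [552.4  63.3 112.4] [ 0.  -0.2 -0.5]
0.1105 [552.4  63.3 110.4] [ 0.5 -0.5  0.3]
0.1085 [552.4  63.3 108.4] [ 0.8 -0.2 -0.4]
0.1065 [552.4  63.3 106.4] [ 0.2 -0.4 -0.6]
0.1045 [552.4  63.4 104.4] [-0.2 -0.6 -0.5]
0.1025 [552.4  63.3 102.4] [ 1.4  0.9 -0.2]
16.5917
```

The insertion met no contact force. Now drawing the shutter open under a force guard and checking with the pictures.

```bash
cat > j.py <<'E'
from h import *
o=[180,0,94]; c=np.cos(np.radians(94));n=np.sin(np.radians(94))
ex=np.array([c,n]); s=ctrl.state(); xy0=np.array([.55244,.0634])
f0=np.array([-.15,.4,-1.06])
for T in [3,6,9,12,15,18,21,24,27,30,33,36,39,41]:
    ctrl.move_straight([*(xy0-T*1e-3*ex),.1022],o,.04)
    s=ctrl.state();f=np.array(s['ft_force'])-f0
    print(T,np.round(np.array(s['position'])*1e3,1),np.round(f,1))
    if np.linalg.norm(f)>11: print('STOP');break
ctrl.pause(.2)
P={n:shoot(n) for n in('wrist','side','top')}
a=P['wrist']['frame']; b=P['side']['frame'][180:300,240:400]; d=P['top']['frame'][190:310,190:350]
b=cv2.resize(b,(400,300),interpolation=cv2.INTER_CUBIC);d=cv2.resize(d,(400,300),interpolation=cv2.INTER_CUBIC)
a=cv2.resize(a,(400,300),interpolation=cv2.INTER_AREA)
cv2.imwrite('pics/j.png',np.vstack([np.hstack([b,d]),np.hstack([a,0*a])])[:,:,::-1])
print(ctrl.state()['time_s'],ctrl.state()['ft_force'])
for t in('keeper','tab_pin'):
    for n in P:
        for f in finder.tip_of(t,P[n])[:1]: print(t,n,f['score'],f['xy'],at_z(P[n],f['xy'],.148 if t=='keeper' else .11))
E
python3 j.py
```

```text
3 [552.7  60.2 102.2] [ 0.5  0.1 -0.2]
6 [552.9  57.4 102.2] [-0.6  2.1  0. ]
9 [553.1  54.3 102.2] [0.6 2.7 0.4]
12 [553.3  51.4 102.2] [-0.4  1.6  0.4]
15 [553.5  48.4 102.2] [ 0.1  3.1 -0.2]
18 [553.7  45.5 102.2] [-0.   3.4  0.1]
21 [553.9  42.5 102.2] [0.9 3.3 0.1]
24 [554.1  39.5 102.2] [-0.   3.9  0.8]
27 [554.3  36.6 102.2] [ 1.   5.1 -0.1]
30 [554.5  33.6 102.2] [ 0.4  4.8 -0.1]
33 [554.7  30.6 102.2] [-0.6  5.3  0. ]
36 [554.9  27.7 102.2] [0.4 5.3 0.7]
39 [555.1  24.7 102.2] [-0.   5.1 -0.2]
41 [555.3  22.8 102.2] [ 0.5  6.2 -1.4]
20.4417 [ 0.7375442   6.84242343 -1.55188677]
keeper side 0.8 [327.6, 225.0] [ 0.5690616  -0.03502469  0.148     ]
tab_pin side 0.5 [305.7, 196.3] [0.55877118 0.15175819 0.11      ]
```

View pics/j.png

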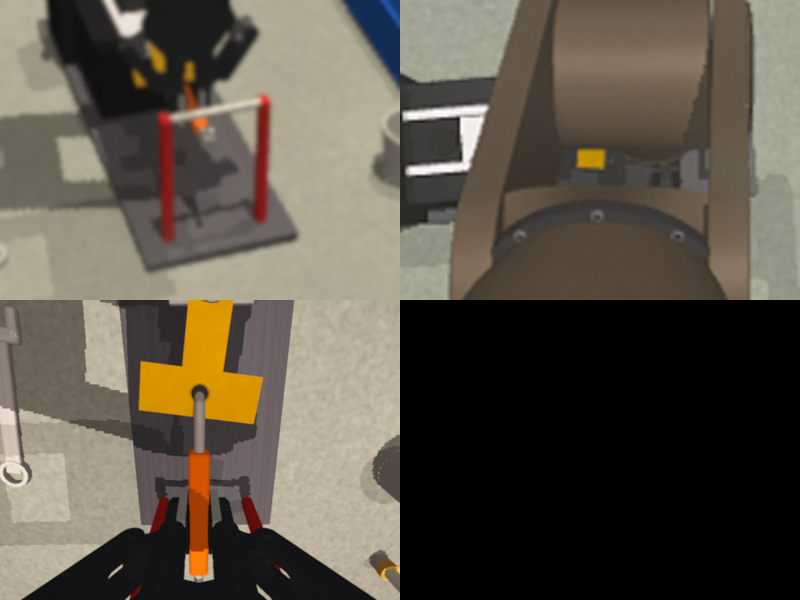

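Side view: the up-turned end (≈(323,234)) is showing in front of and below the bar (≈(326,224)). The pull is ~6.5 N, which matches about 38 mm open. I'll go 4 mm further for margin, then raise under guard.

```bash
cat > k.py <<'E'
from h import *
o=[180,0,94]; c=np.cos(np.radians(94));n=np.sin(np.radians(94))
ex=np.array([c,n]); xy0=np.array([.55244,.0634]); xy=xy0-.045*ex
f0=np.array([-.15,.4,-1.06])
def F(): return np.mean([ (ctrl.pause(.02),ctrl.state()['ft_force'])[1] for _ in range(5)],0)-f0
ctrl.move_straight([*xy,.1022],o,.04); b=F();print('base',np.round(b,1))
z=.1022;ok=1
while z<.1205:
    z+=.002; ctrl.move_straight([*xy,z],o,.04); f=F(); print(round(z,4),np.round(f,1))
    if f[2]-b[2]<-4.5: print('STOP');ok=0;break
p=shoot('side'); print(proj(p,[.5595,-.0487,z+.0345]),proj(p,[.5645,-.0314,.148]),proj(p,[.5665,-.0367,.148]))
cv2.imwrite('pics/k.png',cv2.resize(p['frame'][180:300,240:400],(800,600),interpolation=cv2.INTER_CUBIC)[:,:,::-1])
print(ctrl.state()['time_s'])
E
python3 k.py
```

```text
base [ 0.1  6.7 -0.4]
0.1042 [ 0.2  6.9 -2.4]
0.1062 [-0.8  6.3  0.2]
0.1082 [-0.   6.6 -0.1]
0.1102 [-0.5  6.2  0. ]
0.1122 [-0.4  7.   0.3]
0.1142 [-0.5  6.7  1. ]
0.1162 [-0.4  6.5  1.6]
0.1182 [ 0.   6.5 -0.2]
0.1202 [-0.   7.  -0.1]
0.1222 [-0.6  6.6  0.1]
(np.float64(324.8862180938461), np.float64(225.89057806546714)) (np.float64(325.19687068081373), np.float64(224.355379584502)) (np.float64(326.6564352062015), np.float64(225.58823164864313))
24.4583
```

View pics/k.png

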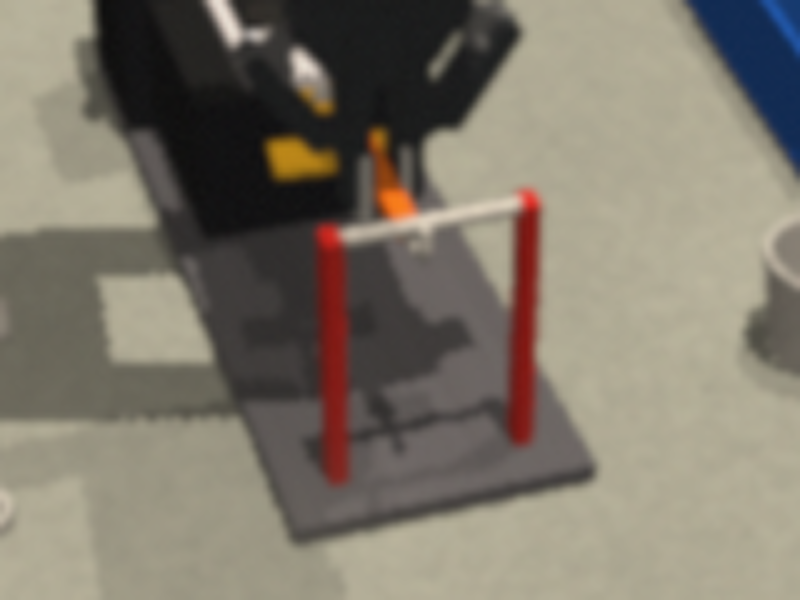

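The tip has risen in front of the bar with no resistance. Now easing back until the bar takes the load.

```bash
cat > l.py <<'E'
from h import *
o=[180,0,94]; c=np.cos(np.radians(94));n=np.sin(np.radians(94))
ex=np.array([c,n]); xy0=np.array([.55244,.0634]); z=.1222
f0=np.array([-.15,.4,-1.06])
def F(): return np.mean([ (ctrl.pause(.02),ctrl.state()['ft_force'])[1] for _ in range(4)],0)-f0
T=45.
while T>27:
    T-=1 if T>41 else .5
    ctrl.move_straight([*(xy0-T*1e-3*ex),z],o,.04); f=F(); print(T,np.round(f,1))
    if f[1]<2.5: print('contact');break
print(ctrl.state()['time_s'],ctrl.state()['position'])
E
python3 l.py
```

```text
44.0 [ 0.   7.4 -0.1]
43.0 [-0.4  6.7  0.1]
42.0 [-0.4  6.7 -0.1]
41.0 [-0.5  6.7  0. ]
40.5 [-0.1  7.  -0.1]
40.0 [-0.3  6.4  0.3]
39.5 [-0.3  6.   0.6]
39.0 [-0.8  6.   0.4]
38.5 [-0.4  6.6  0.7]
38.0 [-0.4  5.9  0.2]
37.5 [-0.1  6.1  0.2]
37.0 [-0.4  5.9  0.4]
36.5 [-0.5  6.   0.3]
36.0 [-1.   5.8  0.4]
35.5 [-0.2  6.4  0.4]
35.0 [-0.7  5.8  0.1]
34.5 [-0.6  6.1  0. ]
34.0 [-1.   4.5  0.7]
33.5 [-1.4  1.5  0.8]
contact
30.475 [0.55466303 0.02990083 0.12219147]
```

The bar took the load at 33.5 mm of tool travel, about 31–32 mm of shutter opening allowing for hole play. Releasing.

```bash
cat > m.py <<'E'
from h import *
s=ctrl.state();q=s['position']
fingers.grip(0.5,20); ctrl.pause(.3); s=ctrl.state();print(s['finger_gap'],s['ft_force'])
p=shoot('wrist')
ctrl.move_straight([q[0],q[1],.22],[180,0,94],.08); ctrl.pause(.3)
w=shoot('wrist'); sd=shoot('side')
A=[cv2.resize(p['frame'],(400,300)),cv2.resize(w['frame'],(400,300)),cv2.resize(sd['frame'][170:290,240:400],(400,300),interpolation=cv2.INTER_CUBIC)]
cv2.imwrite('pics/m.png',np.vstack([np.hstack(A[:2]),np.hstack([A[2],A[2]*0])])[:,:,::-1])
for t,z in(('hook_mid',.14),('hook_down_tip',.1),('hook_up_tip',.157),('tab_pin',.11),('keeper',.148)):
    for n,i in(('w',w),('s',sd)):
        for f in finder.tip_of(t,i)[:1]: print(t,n,round(f['score'],2),np.round(f['xy'],1),np.round(at_z(i,f['xy'],z),4))
print(ctrl.state()['time_s'],ctrl.state()['ft_force'])
E
python3 m.py
```

```text
0.49853250739910837 [0.51636822 0.14175652 0.75226707]
hook_mid w 0.73 [316.6 257.5] [0.5537 0.0299 0.14  ]
hook_mid s 0.78 [316.5 211.7] [0.5598 0.0334 0.14  ]
hook_down_tip w 0.96 [318.2 134.9] [0.5497 0.1012 0.1   ]
hook_down_tip s 0.76 [306.4 209.3] [0.551  0.1078 0.1   ]
hook_up_tip w 0.63 [317.3 360.1] [ 0.5585 -0.0333  0.157 ]
hook_up_tip s 0.74 [427.5 276.8] [ 0.7088 -0.2558  0.157 ]
tab_pin w 0.8 [328.5  44.9] [0.5522 0.1534 0.11  ]
tab_pin s 0.7 [427.8 279.1] [ 0.7339 -0.2146  0.11  ]
keeper w 0.89 [326.8 347.7] [ 0.5645 -0.0298  0.148 ]
keeper s 0.87 [328.2 225.3] [ 0.5701 -0.0364  0.148 ]
33.5083 [-0.16738653 -0.138024    0.3762505 ]
```

View pics/m.png

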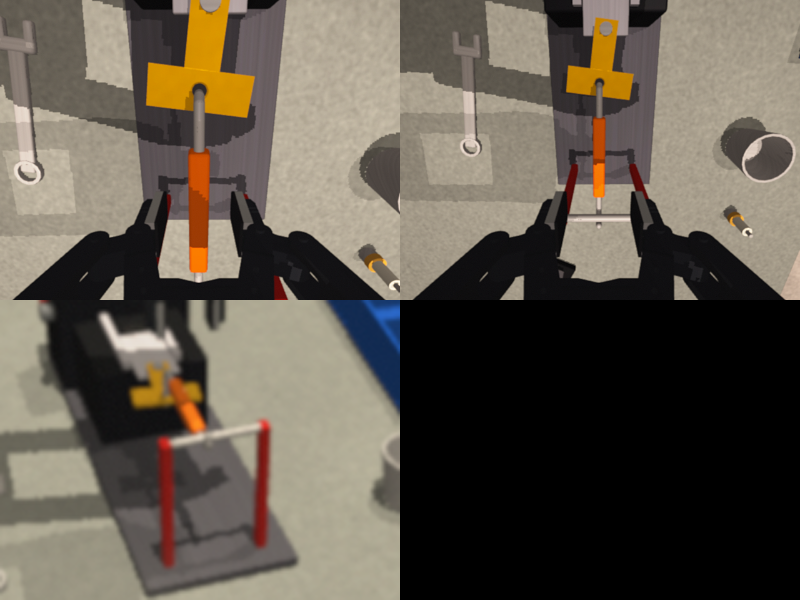

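Gripper away at z 0.22. The hook's up end is behind the bar at wrist-view pixel (317,360), with the bar itself at row ~348, and its down end is in the tab. The pin moved from y 0.182 to 0.153, so about 29 mm open. One stability check, then I hand in.

Run:
```python
from h import *
ctrl.pause(1.0); w=shoot('wrist')
for t in('hook_mid','hook_up_tip','tab_pin'): print(t,[np.round(f['xy'],1).tolist() for f in finder.tip_of(t,w)[:1]])
s=ctrl.state();print(s['time_s'],s['ft_force']); ctrl.finish_job()
```

```text
hook_mid [[316.9, 253.1]]
hook_up_tip [[316.9, 359.9]]
tab_pin [[328.2, 45.4]]
34.7083 [-0.77077223 -0.20646705 -0.63225075]
the job is handed in; nothing more can be done
```

The hook alone now holds the shutter open, and I handed the job in at about 34.7 s of the 61 s allowed.

- **What I did:** I took the S-hook from its cradle and found the tab hole about 5 mm off the centre line, to the -x side. The down end went through with no sign of contact. I drew the shutter about 42 mm open at roughly 7 N, passed the up end under the keeper bar and raised it. Then I eased back until the bar took the load, let go and lifted clear.
- **Last checks:**
  - The tab pin had moved 29 mm, against the expected 30 mm.
  - The wrist picture shows the up end beyond the bar and the down end in the tab.
  - A second later, the pin and up end were within 0.5 pixel of where they had been.
  - The wrist force was at noise level, so the robot was touching nothing.
- **What disagreed:**
  - The sleeve-centre detection shifted about 4 pixels between the last two pictures. I took that as detector noise, because the other points held.
  - The side camera's final detections of the up end and pin were false: it reported a spot near the spark plugs. I ignored those.
  - Estimates of the bar's position differed by up to 7 mm between cameras, so I pulled a few extra millimetres and found the bar by touch.

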